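# Hang the wrench on the rack's slanted peg, finding the peg by feel

## Task

Put the combination wrench away: hang it by its closed ring end on the free, bare upward-slanting peg of the sloped wooden tool rack (the one in the steel slotted strip, not the one with the tape roll), with the open jaw end hanging down the slope and the side that lay upward on the bench facing out. The peg is clamped somewhere along its slot, so feel for it gently rather than ramming the ring against it, and keep hold of the wrench until its ring sits all the way down on the collar at the peg's foot; then let go and leave it hanging there.

Things in the scene. Friction and masses are not known exactly. Their poses are not given: they have to be found in the camera images.
- wrench: Steel combination wrench, 180 mm long, 0.13 kg, loose, lying flat, ring end away from the robot. Origin: mid-length, underside. z square to its flat side, y along it (ring at -y, open jaw at +y), x across. Shank 13 mm wide, 7 mm thick (1 to 8 mm above the underside), y = -60 to +50 mm; ring 30 mm outside diameter, 10 mm thick, 12 mm hole along z. Ring (across its outside) or shank can be gripped.
- eye (a point): Centre of the wrench's ring hole, level with the wrench's underside, 75 mm from the wrench's origin towards -y; axes as the wrench's.
- rack: Wooden tool rack, fixed, 210 mm deep, 280 wide, 166 high: base, upright and a sloping board rising towards its back at 33 degrees; it faces the robot and its right. Origin: centre of the base's underside; z up, x to its back, y to its left. Left half (y = +70 mm): strip with the free peg. Right half (y = -75 mm): a peg with a fixed masking tape roll, 98 mm across, top 29 mm above the board.
- slot_strip: Steel strip 30 x 74 mm with a dark slot from left to right, fixed on the rack's board, its face 3 mm above the board and 131 mm above the bench. Origin: on its face, mid-height of the slot, below the peg's axis when the peg is at its leftmost. z points square out of the board, 57 degrees above level, along the peg; x up the slope; y left along the slot.
- slot_right (a point): Point on the strip at y = -28 mm: the peg at its rightmost. The free steel peg stands between here and the strip's origin, clamped (under 50 N won't shift it); where is not measured. 8.4 mm diameter, 1.8 mm play all round in the ring, round nose with its tip 48 mm above the strip; at its foot a round collar, 22 mm diameter, 8 mm high, on which the ring sits (jaw end leaning on the board).

How it is judged:
On the way, in this order (a step that is already met when the one before it is completed fails the run):
1. the wrench is lifted off the bench (height (world z) of wrench above 0.05 m and contact force between the fingers and wrench above 1 N), for 0.1 s.
2. the ring is down on the collar, still held by the fingers (x of eye in the frame of slot_strip between -0.004 and 0.004 m and y of eye in the frame of slot_strip between -0.033 and 0.005 m and z of eye in the frame of slot_strip between 0.005 and 0.0125 m and angle between the z axis of wrench and the z axis of slot_strip, either way round below 0.15 rad and contact force between the fingers and wrench above 1 N), for 0.1 s.
At the end, for the whole second after the job is handed in: released and at rest on the peg: in the strip's frame the underside of the ring's centre is within 4 mm of the slot's line, y = -33 to +5 mm, z = 5 to 12.5 mm (on the collar), jaw end down the slope, same face out, flat side within 0.15 rad of the board (x of eye in the frame of slot_strip between -0.004 and 0.004 m and y of eye in the frame of slot_strip between -0.033 and 0.005 m and z of eye in the frame of slot_strip between 0.005 and 0.0125 m and angle between the z axis of wrench and the z axis of slot_strip, either way round below 0.15 rad and x of wrench in the frame of slot_strip below -0.05 m and contact force between wrench and rack above 0.2 N and contact force between the fingers and wrench below 0.05 N and linear speed of wrench below 0.02 m/s and angular speed of wrench below 0.2 rad/s); the robot touches nothing.
It fails at once if the wrench is rammed against the rack or its peg (over 30 N) (contact force between wrench and rack above 30 N).
It also fails if it takes over 58 s, if anything falls off the work surface, if the arm or the gripper's body presses on something with over 40 N, if the wrist force passes 120 N, or if a joint passes its speed limit or range.

## Robot

A 7-joint arm with a two-finger parallel gripper is mounted at the origin on a cart in front of the work surface, level with it; the furniture and walls round the work are solid. World frame = base frame: x ahead of the robot, y to its left, z up, the work surface at z = 0. Lengths are in m, angles in rad, forces in N, time in s.
With the tool pointing down it reaches from about 0.425 to 0.825 m from the base axis. Payload 3.6 kg.
Tool frame: the origin (TCP) lies on the mounting face of the last link; the fingertips stand 186 mm ahead of it and the grasp point (between the pads) lies 167 mm ahead of it; z points along the fingers, y is the line along which they close (so a half turn about z gives the same grasp; the last joint's range is limited). The gripper opens to 93 mm and grips with 3 to 60 N. Pads are 15 mm wide; open, the fingers measure 128 mm over their backs; the gripper's body (75 mm by 188 mm) begins 65 mm behind the grasp point.
Start: joints at [1.236, 0.615, -0.013, 1.423, 0.008, 1.103, -0.04], TCP at [0.198, -0.619, 0.405] pointing down, gripper open.
Joint ranges: [-3.12, 3.12], [-0.3, 2.06], [-1.34, 1.32], [0.26, 2.42], [-1.36, 4.5], [0.01, 1.98], [-2.84, 2.84]. Speed limits (rad/s): [2.79, 2.79, 3.14, 3.14, 3.14, 3.14, 3.14].

## Interface

Orientations are given as a 3x3 rotation matrix whose columns are the frame's x, y, z axes.
In Python, from plant import telemetry, eyes, ticket, trace gives the robot as it stands.
- The arm moves only by the tool arm_command, never from a script. Its argument "plan" is a list of rows, each an object with "delta_pos": the shift along the tool's x, y, z in cm, a list of three; "rotation": the turn, a rotation vector about the tool's x, y, z in rad, a list of three; "hand": the finger opening in cm, from 0 to 9.3. A call has 1 to 20 rows; each row is the pose to reach, as a shift and turn from the pose commanded when the call began, along the tool's axes at that moment; what a row does not reach only later rows make up. A row lasts 1/8 s, in which the tool goes at most 62.5 mm and 10.7 degrees, less where a joint would pass 70% of its speed; a pose out of reach is approached as far as the arm can. A call with a gripper value outside its range is refused whole. The fingers move at their own pace and stop on an object; "squeeze" is the grip in N (left out, the last holds). Time passes only in rows, so rows that repeat a pose let the fingers close. It gives the time, the measured TCP pose, the force, the opening and the grip force at its end, in the units of the state.
- telemetry.read_state(): the state, without advancing time (a new reading comes with each control period).
- eyes.snapshot(name): name is "scene" or "top"; returns a dict with "color" (420x560x3 uint8, red, green, blue), "intrinsics" (3x3 intrinsics, pixels), "position" and "rotation" of the camera in the world. Camera axes: x right, y up, looking along -z (the intrinsics and any distortion apply to the point x, -y, -z); pixel columns grow to the right and rows downward; lengths in m; the calibration is good to about 2 mm. A picture is of the moment at which its call begins. There is no depth.
- ticket.job_done(): hands the job in; it is judged then, once.
Trained networks look in the newest picture that a camera, given by its name, has taken for a name from the list of things; names that differ only in an ending like _2 or _b are one class to them, and where a whole thing is asked for, a point or a joint stands for the part that bears it (a point fixed in the world has none). Each returns a list of dicts, best first, with "score" (0 to 1); they miss things now and then, are a little off and sometimes report something else, mostly with a low value. They report only what shows in the picture. A call takes as long as a camera call.
- trace(name, camera): "mask" (420x560 bool, what is visible of it) and "extent" ([left, top, width, height] in pixels, round what is visible of it).
The state is a dict: "t": time; "joints": joint angles; "dq": joint speeds; "joint_torque": joint torques, N m; "position": TCP position; "eef_rot": TCP orientation; "ft_force": force on the tool from outside, world axes, zero at the start; "torque": the same for the moment, N m; "finger_gap": finger opening in m; "gripper_force": force on a finger pad.
Only numpy, scipy, OpenCV 4.12 (cv2) and the standard library are available. Lean on these libraries where they do the work, as an engineer would, in place of code of your own. Each camera call takes 0.05 s, during which the arm holds its last target. There are 200 camera calls.

## Working session

There is one attempt and no reset: what is moved stays moved. The work goes in short steps, Python scripts to look and compute and a tool call to move; the robot and the scene stay as the last step left them, time stands still between calls to the robot, and variables do not carry over. Pictures are saved under pics/ and viewed, at most 10 in all, crops included, and the job is handed in when it is done.

Besides the shell and the picture viewer there is one more tool, called after "Call:" as name(argument=value, ...) on one line, values as JSON. arm_command: Moves the arm, as the interface text tells. Its arguments: {"type":"object","properties":{"plan":{"type":"array"},"squeeze":{"type":"number"}},"required":["plan"]}

```bash
mkdir -p pics; ls
python3 - <<'E'
from plant import telemetry, eyes, trace
import cv2, numpy as np
ims=[]
for c in ("scene","top"):
    s=eyes.snapshot(c); ims.append(s["color"])
    print(c,np.round(s["intrinsics"],1).tolist(),np.round(s["position"],4),np.round(s["rotation"],4).tolist(),[k for k in s])
    for n in ("wrench","eye","rack","slot_strip","slot_right"):
        try:
            for d in trace(n,c)[:2]:
                m=d["mask"]; ys,xs=np.nonzero(m); print(n,round(d["score"],2),d["extent"],m.sum(),xs.mean().round(1),ys.mean().round(1))
        except Exception as e: print(n,e)
    cv2.imwrite(f"pics/{c}.png",cv2.resize(s["color"][:,:,::-1],(784,588),interpolation=cv2.INTER_CUBIC))
print(telemetry.read_state())
E
```

```text
pics
scene [[386.9, 0.0, 276.7], [0.0, 386.9, 203.7], [0.0, 0.0, 1.0]] [ 0.2231 -0.5203  0.7507] [[0.8814, 0.3558, -0.3108], [-0.4724, 0.6743, -0.5675], [0.0076, 0.647, 0.7624]] ['color', 'intrinsics', 'position', 'rotation']
wrench 0.82 [257.6, 314.4, 89.5, 36.2] 784 300.1 333.1
eye 0.72 [258.3, 316.4, 88.0, 36.8] 797 301.8 333.0
rack 0.79 [211.2, 116.4, 121.6, 113.7] 12820 269.7 173.2
slot_strip 0.61 [225.6, 140.1, 31.0, 14.4] 351 241.0 146.2
slot_right 0.57 [226.1, 139.0, 31.3, 14.0] 385 240.1 146.3
top [[380.5, 0.0, 282.7], [0.0, 380.5, 215.4], [0.0, 0.0, 1.0]] [ 0.3152 -0.0305  0.9489] [[-0.1545, 0.9684, -0.1956], [-0.988, -0.1508, 0.0337], [0.0031, 0.1984, 0.9801]] ['color', 'intrinsics', 'position', 'rotation']
wrench 0.56 [367.9, 200.8, 16.0, 72.6] 477 374.1 241.4
eye 0.85 [367.3, 203.8, 19.4, 69.9] 450 374.4 236.6
rack 0.94 [149.6, 126.7, 136.3, 152.5] 12695 217.4 206.8
slot_strip 0.91 [179.9, 210.2, 21.1, 34.7] 408 190.2 226.7
slot_right 0.81 [182.0, 209.1, 19.8, 33.4] 429 190.2 226.7
{'t': 0.6, 'joints': array([ 1.23550306,  0.61486851, -0.01258616,  1.4234307 ,  0.00810537,
        1.10338089, -0.04040025]), 'dq': array([-0.00118717, -0.00123027, -0.0005636 ,  0.00194766,  0.00167624,
       -0.00153023, -0.00074056]), 'joint_torque': array([-1.04775918e-04, -4.58550775e+01,  2.08720160e-01, -1.65947717e+01,
       -6.10501366e-02,  1.33702601e-02,  6.91393097e-05]), 'position': array([ 0.19754173, -0.61922409,  0.40475051]), 'eef_rot': array([[ 9.52690855e-01,  3.03941007e-01,  1.03347026e-05],
       [ 3.03941006e-01, -9.52690854e-01,  4.29461070e-05],
       [ 2.28988596e-05, -3.77732234e-05, -9.99999999e-01]]), 'ft_force': array([-0.07785222,  0.60011963, -0.373234  ]), 'torque': array([-0.00475963,  0.001226  , -0.06837917]), 'gripper_force': 0.0, 'finger_gap': 0.0930797022517095}
```

View pics/scene.png

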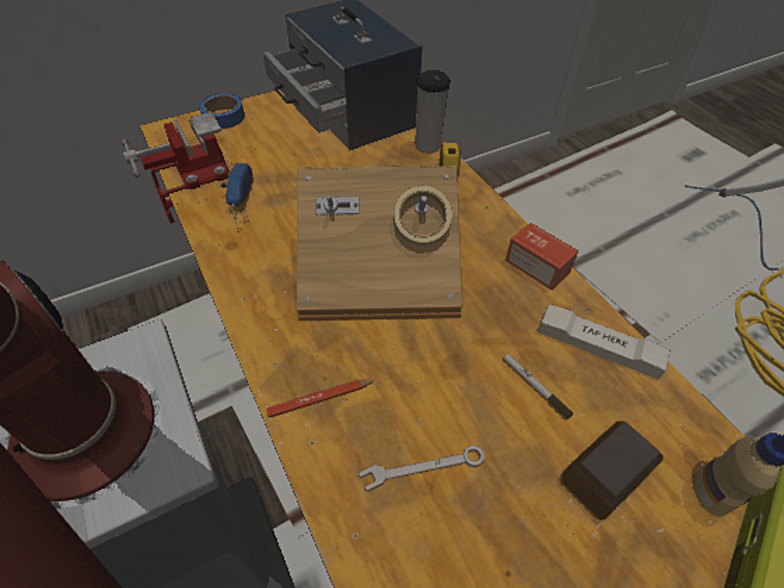

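View pics/top.png

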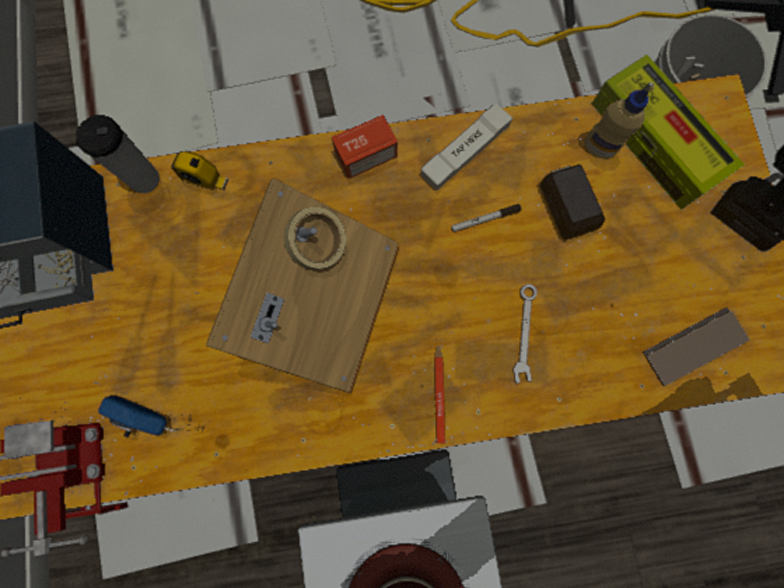

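The scene picture shows the wrench at about (420,465), with its ring at (473,456). The strip with the bare peg is at (335,205) and the tape roll at (422,217). The top picture puts the ring at (528,292), the jaw at (523,373) and the strip at (268,317). Next I'll zoom in to get exact pixels.

Run:
```python
from plant import eyes
import cv2, numpy as np
S=eyes.snapshot("scene")["color"];T=eyes.snapshot("top")["color"]
def crop(im,x,y,w,h,k):
    return cv2.resize(im[y:y+h,x:x+w,::-1],(w*k,h*k),interpolation=cv2.INTER_CUBIC)
a=crop(S,218,130,50,38,8); b=crop(T,166,202,50,38,8)
c=crop(S,252,308,100,48,4)[:192]; d=crop(T,340,197,100,74,4)
W=np.zeros((600,800,3),np.uint8); W[:304,:400]=a; W[:304,400:]=b; W[304:304+192,:400]=c; W[304:,400:]=d[:296]
cv2.imwrite("pics/c1.png",W)
R=np.zeros((600,800,3),np.uint8); R[:,:400]=crop(S,200,110,140,125,4)[:600:1,:400] if 0 else 0
r1=cv2.resize(S[112:237,205:338,::-1],None,fx=3,fy=3,interpolation=cv2.INTER_CUBIC); r2=cv2.resize(T[122:285,145:278+12,::-1],None,fx=2.75,fy=2.75,interpolation=cv2.INTER_CUBIC)
R[:r1.shape[0],:r1.shape[1]]=r1; R[:r2.shape[0],400:400+r2.shape[1]]=r2[:, :400]
cv2.imwrite("pics/c2.png",R)
```

```text
(no output)
```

View pics/c1.png

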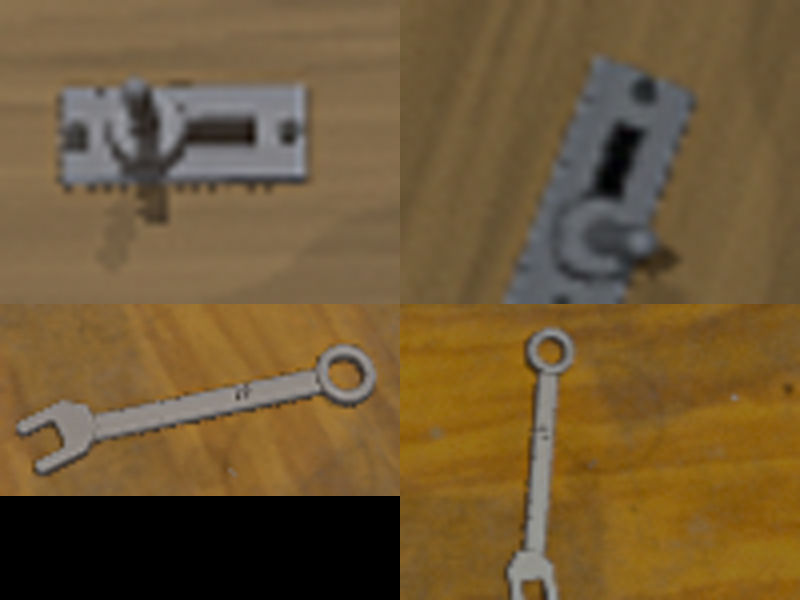

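View pics/c2.png

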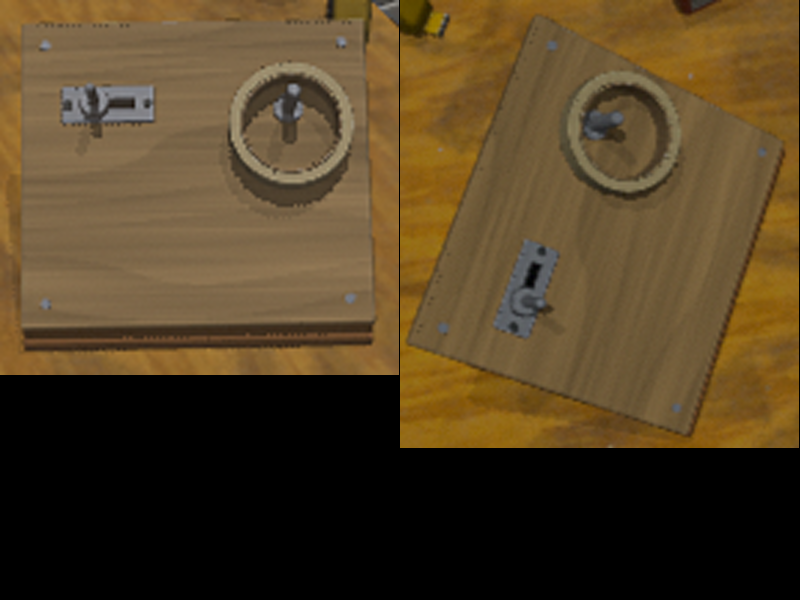

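The crops show the following, in crop pixels. In the scene view the strip corners are (60,87), (305,87), (307,182) and (62,186), with the peg nose at (137,88). In the top view the strip's far corners are (594,56) and (694,97), with the nose at (640,243). The ring centres are at (346,375) and (550,352). The peg is clamped towards the left half of its slot. Next I'll fit the poses.

```bash
cat > fit.py <<'E'
import numpy as np
from scipy.optimize import least_squares
from scipy.spatial.transform import Rotation as Ro
K={'s':(386.9,276.7,203.7),'t':(380.5,282.7,215.4)}
P={'s':np.array([.2231,-.5203,.7507]),'t':np.array([.3152,-.0305,.9489])}
R={'s':np.array([[0.8814,0.3558,-0.3108],[-0.4724,0.6743,-0.5675],[0.0076,0.647,0.7624]]),
   't':np.array([[-0.1545,0.9684,-0.1956],[-0.988,-0.1508,0.0337],[0.0031,0.1984,0.9801]])}
def proj(c,X,d=0):
    q=R[c].T@(np.asarray(X)-P[c]-d); f,cx,cy=K[c]; return np.array([cx+f*q[0]/-q[2],cy-f*q[1]/-q[2]])
def px(off,k,x,y): return np.array([off[0]+(x+.5)/k-.5,off[1]+(y+.5)/k-.5])
def Rstrip(yaw):  # strip axes: x up the slope, y left, z out
    a=np.radians(33); b=np.array([np.cos(yaw),np.sin(yaw),0]); z=np.array([0,0,1.])
    return np.c_[np.cos(a)*b+np.sin(a)*z, np.cross(z,b), np.cos(a)*z-np.sin(a)*b]
E
cat > run.py <<'E'
from fit import *
a=lambda x,y:px((218,130),8,x,y); b=lambda x,y:px((166,202),8,x-400,y)
c=lambda x,y:px((252,308),4,x,y-304); d=lambda x,y:px((340,197),4,x-400,y-304)
e=lambda x,y:px((205,112),3,x,y); f=lambda x,y:px((145,122),2.75,x-400,y)
obs=[] # cam, pixel, kind, args
def S(c,p,x,y,z,w=1): obs.append((c,p,(x,y,z),w))
for p,x,y in [((60,87),15,23),((305,87),15,-51),((307,182),-15,-51),((62,186),-15,23)]: S('s',a(*p),x,y,0)
for p,x,y in [((594,56),15,-51),((694,97),-15,-51)]: S('t',b(*p),x,y,0)
for p,x,y in [((495,328),15,23),((527,338),-15,23)]: S('t',f(*p),x,y,0)
scr=[((45,45),(443,328)),((342,43),(551,46)),((350,298),(763,153)),((46,303),(676,408))]
def model(v):
    x,y,yaw,py=v[:4]; ds,dt=v[4:7],v[7:10]; h=v[10]; scx,scy,sw,sl=v[11:15]
    o=np.array([x,y,.131]); Rm=Rstrip(yaw); D={'s':ds,'t':dt}; r=[]
    W=lambda q:o+Rm@(np.array(q)/1000)
    for cam,p,q,w in obs: r+=list(w*(proj(cam,W(q),D[cam])-p))
    for i,(p1,p2) in enumerate(scr):
        q=(scx+(sl if i<2 else -sl),scy+(sw if i in(0,3) else -sw),-3)
        r+=list(proj('s',W(q),ds)-e(*p1)); r+=list(proj('t',W(q),dt)-f(*p2))
    for k,p1,p2 in [(0,(75,136),(560,300)),(1,(289,133),(645,90))]:
        q=(0,-14+(h if k==0 else -h),0)
        r+=list(proj('s',W(q),ds)-a(*p1)); r+=list(proj('t',W(q),dt)-b(*p2))
    q=(0,py,45); r+=list(proj('s',W(q),ds)-a(137,88)); r+=list(proj('t',W(q),dt)-b(640,243))
    q=(0,py,8); r+=list(.5*(proj('s',W(q),ds)-a(147,125))); r+=list(.5*(proj('t',W(q),dt)-b(597,236)))
    return np.r_[np.array(r)/.4, v[4:10]/.0015]
v0=np.r_[.4,.2,1.2,-5,np.zeros(6),30,-60,-75,110,80]
s=least_squares(model,v0,x_scale=np.r_[.01,.01,.1,1,np.ones(6)*.001,1,10,10,10,10]); v=s.x
cov=np.linalg.inv(s.jac.T@s.jac)
print('cost',s.cost,len(s.fun)); print(np.round(v,4).tolist()); print('sd',np.round(np.sqrt(np.diag(cov))[:4],4)); print(np.round(s.fun[:-6]*.4,1).tolist())
ds,dt=v[4:7],v[7:10]
# wrench: x,y,yaw of y axis (mm heights)
wo=[('s',c(346,375),(0,-75,6)),('t',d(550,352),(0,-75,6)),('s',c(316,385),(0,-60,8)),('s',c(97,427),(0,50,8)),('t',d(547,376),(0,-60,8)),('t',d(535,550),(0,50,8))]
def wm(u,D={'s':ds,'t':dt}):
    Rz=Ro.from_euler('z',u[2]).as_matrix(); r=[]
    for cam,p,q in wo: r+=list(proj(cam,np.array([u[0],u[1],0])+Rz@(np.array(q)/1000),D[cam])-p)
    return np.array(r)
w=least_squares(wm,[.5,-.2,1.5]); print('wrench',np.round(w.x,4),np.round(w.fun,1))
E
python3 run.py
```

```text
cost 18.18637138315229 54
[0.4722, 0.1489, 1.1061, -3.4864, -0.0001, 0.0005, 0.0011, 0.0001, -0.0005, 0.0, 31.3598, -55.2096, -83.8599, 120.0754, 105.0497]
sd [0.0011 0.0013 0.0023 0.6138]
[0.0, -0.1, 0.2, -0.4, 0.1, -0.2, -0.2, -0.3, 0.6, -0.3, 0.5, -0.4, -0.9, -0.5, 0.3, 0.3, 0.1, 0.2, -0.1, -0.1, -0.2, -0.2, 0.2, -0.0, -0.0, 0.3, -0.5, -0.3, -0.2, 0.3, -0.1, -0.2, 0.5, -0.2, 0.1, 1.1, -0.1, -0.1, -0.4, 0.4, -0.2, 0.3, 0.3, -0.1, -0.0, 0.1, 0.0, 0.1]
wrench [ 0.4112 -0.2824  1.2894] [-0.6  0.5  0.1  0.2 -0.2 -0.9  0.4 -0.1  0.6 -0.2  0.2 -0.4]
```

Call:
arm_command(plan=[{"delta_pos": [4.7,-3.5,1],"rotation": [0,0,0.1],"hand": 4},{"delta_pos": [9.3,-6.9,2],"rotation": [0,0,0.2],"hand": 4},{"delta_pos": [14,-10.4,4],"rotation": [0,0,0.3],"hand": 4},{"delta_pos": [18.7,-13.8,6],"rotation": [0,0,0.4],"hand": 4},{"delta_pos": [23.3,-17.3,8],"rotation": [0,0,0.5],"hand": 4},{"delta_pos": [28,-20.7,11],"rotation": [0,0,0.59],"hand": 4},{"delta_pos": [32.67,-24.2,14],"rotation": [0,0,0.59],"hand": 4},{"delta_pos": [32.67,-24.2,14],"rotation": [0,0,0.59],"hand": 4},{"delta_pos": [32.67,-24.2,14],"rotation": [0,0,0.59],"hand": 4},{"delta_pos": [32.67,-24.2,14],"rotation": [0,0,0.59],"hand": 4}], squeeze=30)

```text
t: 1.95
position: [0.4344, -0.2913, 0.2656]
eef_rot: [[0.96, -0.281, 0.001], [-0.281, -0.96, -0.002], [0.001, 0.002, -1.0]]
ft_force: [-0.0, 0.1, 1.0]
finger_gap: 0.0402
gripper_force: 0.0
```

Run:
```python
from plant import eyes,telemetry
import cv2, numpy as np
np.set_printoptions(precision=4,suppress=True)
S=eyes.snapshot("scene")["color"];T=eyes.snapshot("top")["color"]
W=np.zeros((600,800,3),np.uint8)
W[:,:400]=cv2.resize(S[240:390,210:310,::-1],(400,600),interpolation=cv2.INTER_CUBIC)
W[:,400:]=cv2.resize(T[170:320,320:420,::-1],(400,600),interpolation=cv2.INTER_CUBIC)
cv2.imwrite("pics/c3.png",W)
s=telemetry.read_state(); print(s['t'],s['joints'],s['position'],s['eef_rot'].tolist(),s['ft_force'])
```

```text
2.05 [ 0.4668  0.6118  0.1234  1.9437 -0.1255  0.5915 -1.1833] [ 0.4344 -0.2912  0.2656] [[0.9597648863010924, -0.2808031134985213, 0.0009871539840142205], [-0.280801254408477, -0.9597644577156359, -0.001685594386957971], [0.001420755460102678, 0.0013405802281429592, -0.9999980921474674]] [1.4359 0.0434 0.6258]
```

View pics/c3.png

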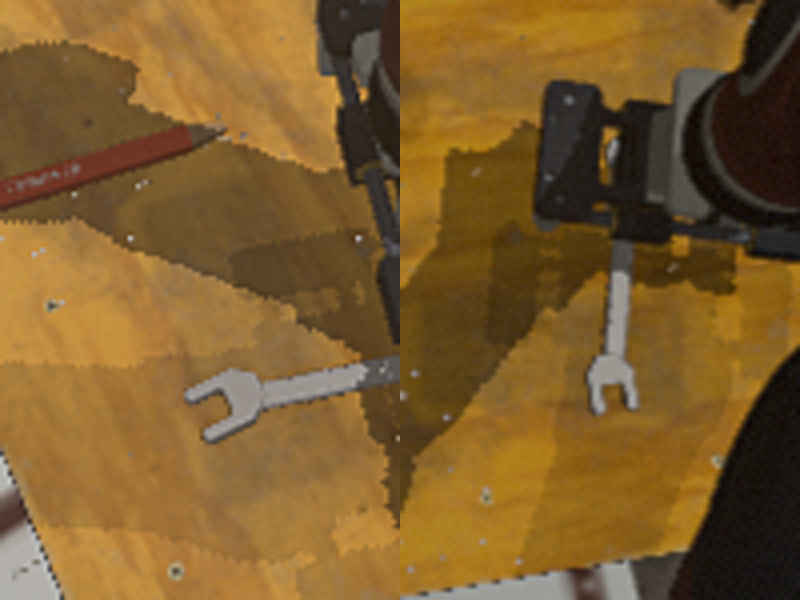

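The left half shows the jaw at (225,405) and the right half shows the shank running under the fingers, so the grasp is lined up. Now I'll descend and close.

Call:
arm_command(plan=[{"delta_pos": [0,-0.1,3],"rotation": [0,0,0],"hand": 4},{"delta_pos": [0,-0.1,5.5],"rotation": [0,0,0],"hand": 4},{"delta_pos": [0,-0.1,7.2],"rotation": [0,0,0],"hand": 4},{"delta_pos": [0,-0.1,7.7],"rotation": [0,0,0],"hand": 4},{"delta_pos": [0,-0.1,7.7],"rotation": [0,0,0],"hand": 2.4},{"delta_pos": [0,-0.1,7.7],"rotation": [0,0,0],"hand": 0.5},{"delta_pos": [0,-0.1,7.7],"rotation": [0,0,0],"hand": 0.5},{"delta_pos": [0,-0.1,7.7],"rotation": [0,0,0],"hand": 0.5},{"delta_pos": [0,-0.1,7.7],"rotation": [0,0,0],"hand": 0.5}], squeeze=40)

```text
t: 3.18
position: [0.4358, -0.2885, 0.1883]
eef_rot: [[0.961, -0.277, 0.001], [-0.277, -0.961, -0.0], [0.001, 0.0, -1.0]]
ft_force: [-0.5, -0.4, 4.4]
finger_gap: 0.012
gripper_force: 40.0
```

Run:
```python
from plant import telemetry
s=telemetry.read_state(); print(s['t'],s['joints'],s['position'],s['ft_force'],s['finger_gap'],s['gripper_force'])
```

```text
3.175 [ 0.4853299   0.74382624  0.08850438  1.98595967 -0.14872786  0.41671717
 -1.16525303] [ 0.43575199 -0.2885011   0.18834431] [-0.46018847 -0.39623158  4.40984102] 0.012026016351278899 40.00139594078064
```

```bash
cat > go.py <<'E'
from fit import *
from plant import telemetry
np.set_printoptions(precision=4,suppress=True)
YAW=1.1061; O=np.array([.4722,.1489,.131]); RS=Rstrip(YAW); RT=np.c_[RS[:,0],-RS[:,1],-RS[:,2]]
EYE=np.array([.0497,.0,.1883])
def state():
    s=telemetry.read_state(); e=RS.T@(s['position']+s['eef_rot']@EYE-O)
    print('t',s['t'],'q',s['joints'],'p',s['position'],'F_strip',RS.T@s['ft_force'],'T',s['torque'],'eye_strip_mm',e*1000,'rot_err',Ro.from_matrix(s['eef_rot'].T@RT).as_rotvec(),'gap',s['finger_gap'],s['gripper_force']); return s
def delta(s,eye_mm,frac=1):
    p=O+RS@(np.array(eye_mm)/1000)-RT@EYE
    print('target p',p,'delta cm',s['eef_rot'].T@(p-s['position'])*100,'rotvec',Ro.from_matrix(s['eef_rot'].T@RT).as_rotvec())
E
python3 -c "
from go import *
s=state(); delta(s,(0,-3.5,95)); delta(s,(-20,-3.5,130))"
```

```text
t 3.175 q [ 0.4853  0.7438  0.0885  1.986  -0.1487  0.4167 -1.1653] p [ 0.4358 -0.2885  0.1883] F_strip [1.9317 0.2338 4.0036] T [ 0.1312  0.0152 -0.028 ] eye_strip_mm [-405.3123 -212.5185  107.1331] rot_err [ 0.3996  0.4788 -1.3457] gap 0.012026016351278899 40.00139594078064
target p [ 0.3875 -0.0279  0.3415] delta cm [-11.8486 -23.6995 -15.3358] rotvec [ 0.3996  0.4788 -1.3457]
target p [ 0.3714 -0.0599  0.36  ] delta cm [-12.5008 -20.1758 -17.182 ] rotvec [ 0.3996  0.4788 -1.3457]
```

Call:
arm_command(plan=[{"delta_pos": [0,0,-1.5],"rotation": [0,0,0],"hand": 0.5},{"delta_pos": [0,0,-4],"rotation": [0,0,0],"hand": 0.5},{"delta_pos": [0,0,-8],"rotation": [0,0,0],"hand": 0.5},{"delta_pos": [0,0,-12],"rotation": [0,0,0],"hand": 0.5},{"delta_pos": [0,0,-16],"rotation": [0,0,0],"hand": 0.5},{"delta_pos": [0,0,-18],"rotation": [0,0,0],"hand": 0.5},{"delta_pos": [0,0,-18],"rotation": [0,0,0],"hand": 0.5}])

```text
t: 4.05
position: [0.4355, -0.2885, 0.3696]
eef_rot: [[0.961, -0.278, 0.003], [-0.278, -0.961, -0.002], [0.004, 0.001, -1.0]]
ft_force: [-0.3, -0.6, -0.7]
finger_gap: 0.0121
gripper_force: 40.0
```

```bash
python3 -c "
from go import *
s=state(); delta(s,(0,-3.5,95)); delta(s,(-20,-3.5,130))"
```

```text
t 4.05 q [ 0.4341  0.4608  0.1591  1.8427 -0.0949  0.8415 -1.212 ] p [ 0.4355 -0.2885  0.3696] F_strip [-0.9537  0.036  -0.1987] T [0.0783 0.0646 0.0357] eye_strip_mm [-306.6425 -212.7962  259.3955] rot_err [ 0.402  0.477 -1.345] gap 0.012054390222203521 39.998323917388916
target p [ 0.3875 -0.0279  0.3415] delta cm [-11.8523 -23.7111   2.7442] rotvec [ 0.402  0.477 -1.345]
target p [ 0.3714 -0.0599  0.36  ] delta cm [-12.499  -20.1859   0.8989] rotvec [ 0.402  0.477 -1.345]
```

Call:
arm_command(plan=[{"delta_pos": [-1.2,-2,-0.5],"rotation": [0.04,0.048,-0.134],"hand": 0.5},{"delta_pos": [-2.5,-4,-1],"rotation": [0.08,0.095,-0.269],"hand": 0.5},{"delta_pos": [-3.7,-6,-1.5],"rotation": [0.12,0.143,-0.403],"hand": 0.5},{"delta_pos": [-5,-8,-1.5],"rotation": [0.16,0.191,-0.538],"hand": 0.5},{"delta_pos": [-6.2,-10,-1.5],"rotation": [0.2,0.239,-0.672],"hand": 0.5},{"delta_pos": [-7.5,-12,-1.5],"rotation": [0.24,0.286,-0.807],"hand": 0.5},{"delta_pos": [-8.7,-14,-1],"rotation": [0.28,0.334,-0.941],"hand": 0.5},{"delta_pos": [-10,-16,-0.5],"rotation": [0.32,0.382,-1.076],"hand": 0.5},{"delta_pos": [-11.2,-18,0],"rotation": [0.36,0.429,-1.21],"hand": 0.5},{"delta_pos": [-12.5,-20.2,0.9],"rotation": [0.402,0.477,-1.345],"hand": 0.5},{"delta_pos": [-12.5,-20.2,0.9],"rotation": [0.402,0.477,-1.345],"hand": 0.5},{"delta_pos": [-12.5,-20.2,0.9],"rotation": [0.402,0.477,-1.345],"hand": 0.5},{"delta_pos": [-12.5,-20.2,0.9],"rotation": [0.402,0.477,-1.345],"hand": 0.5}])

```text
t: 5.68
position: [0.3718, -0.0604, 0.3588]
eef_rot: [[0.379, 0.893, 0.243], [0.748, -0.45, 0.487], [0.544, -0.003, -0.839]]
ft_force: [-0.0, 0.7, -1.4]
finger_gap: 0.0127
gripper_force: 40.0
```

```bash
python3 -c "
from go import *
s=state(); delta(s,(0,-3.5,65))"
```

```text
t 5.675 q [ 0.8315  0.3598 -0.7052  2.2585 -0.6688  0.5315  0.281 ] p [ 0.3718 -0.0604  0.3588] F_strip [-0.2232  0.3159 -1.4901] T [-0.6501  0.2089 -0.049 ] eye_strip_mm [-20.9385  -3.9418 129.1513] rot_err [-0.0016  0.0005 -0.0036] gap 0.012657900768020921 39.99853312969208
target p [ 0.3948 -0.0133  0.3164] delta cm [ 2.0873 -0.0531  6.4167] rotvec [-0.0016  0.0005 -0.0036]
```

Call:
arm_command(plan=[{"delta_pos": [1,0,2],"rotation": [0,0,0],"hand": 0.5},{"delta_pos": [2.1,0,4],"rotation": [0,0,0],"hand": 0.5},{"delta_pos": [2.1,0,6],"rotation": [0,0,0],"hand": 0.5},{"delta_pos": [2.1,0,6.5],"rotation": [0,0,0],"hand": 0.5},{"delta_pos": [2.1,0,6.5],"rotation": [0,0,0],"hand": 0.5},{"delta_pos": [2.1,0,6.5],"rotation": [0,0,0],"hand": 0.5}])

```text
t: 6.42
position: [0.3952, -0.0127, 0.3161]
eef_rot: [[0.378, 0.893, 0.242], [0.749, -0.449, 0.488], [0.545, -0.003, -0.839]]
ft_force: [0.6, -0.0, -1.1]
finger_gap: 0.012
gripper_force: 40.0
```

Run:
```python
from go import *
from plant import eyes
import cv2
s=state()
S=eyes.snapshot("scene")["color"];T=eyes.snapshot("top")["color"]
W=np.zeros((600,800,3),np.uint8)
W[:,:400]=cv2.resize(S[120:180,217:257,::-1],(400,600),interpolation=cv2.INTER_CUBIC)
W[:,400:]=cv2.resize(T[195:255,170:210,::-1],(400,600),interpolation=cv2.INTER_CUBIC)
cv2.imwrite("pics/c4.png",W)
for c in 'st':
    print(c,[proj(c,O+RS@(np.array(q)/1000)) for q in [(0,-3.5,45),(0,-3.5,8),(0,-3.5,70)]])
```

```text
t 6.425 q [ 0.6846  0.4815 -0.7407  2.2894 -0.7229  0.3102  0.2502] p [ 0.3952 -0.0127  0.3161] F_strip [-0.3715 -0.5158 -1.0403] T [-0.6285  0.2222 -0.0353] eye_strip_mm [ 0.3942 -3.3433 64.3995] rot_err [-0.0019  0.0001 -0.0027] gap 0.012033629735893413 39.998449087142944
s [array([234.3745, 140.4413]), array([235.7291, 144.9386]), array([233.3937, 137.1854])]
t [array([196.0801, 231.7406]), array([190.4651, 231.1707]), array([200.1357, 232.1522])]
```

View pics/c4.png

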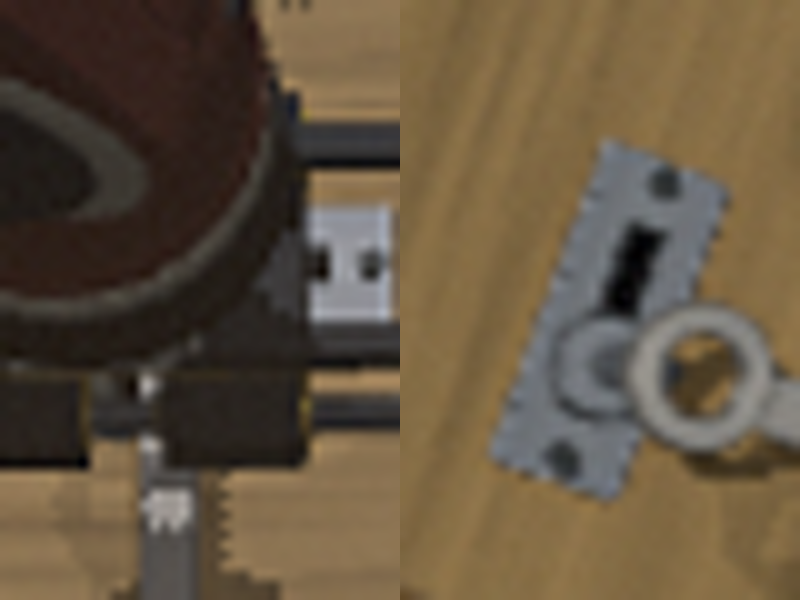

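The right half shows the ring hole at (703,375), within about 0.5 mm of where my model puts it along the peg's axis. In the left view the gripper hides the peg. I'll descend gently.

Call:
arm_command(plan=[{"delta_pos": [-0.04,0,0.5],"rotation": [0,0,0],"hand": 0.5},{"delta_pos": [-0.04,0,1],"rotation": [0,0,0],"hand": 0.5},{"delta_pos": [-0.04,0,1.4],"rotation": [0,0,0],"hand": 0.5},{"delta_pos": [-0.04,0,1.7],"rotation": [0,0,0],"hand": 0.5},{"delta_pos": [-0.04,0,1.85],"rotation": [0,0,0],"hand": 0.5},{"delta_pos": [-0.04,0,1.85],"rotation": [0,0,0],"hand": 0.5}])

```text
t: 7.28
position: [0.3994, -0.0034, 0.2999]
eef_rot: [[0.378, 0.894, 0.241], [0.749, -0.448, 0.489], [0.545, -0.004, -0.838]]
ft_force: [-0.6, -0.4, -1.1]
finger_gap: 0.0125
gripper_force: 40.0
```

```bash
python3 -c "
from go import *
s=state()"
```

```text
t 7.275 q [ 0.6605  0.5301 -0.7586  2.3003 -0.7388  0.2411  0.2596] p [ 0.3994 -0.0034  0.2999] F_strip [-1.1008  0.3349 -0.6377] T [-0.6592  0.2798  0.048 ] eye_strip_mm [ 0.2058 -2.6031 45.2694] rot_err [-0.0036 -0.0003 -0.0021] gap 0.012477922563659595 39.99858856201172
```

Call:
arm_command(plan=[{"delta_pos": [0,0.04,0.2],"rotation": [0,0,0],"hand": 0.5},{"delta_pos": [0,0.08,0.4],"rotation": [0,0,0],"hand": 0.5},{"delta_pos": [0,0.08,0.6],"rotation": [0,0,0],"hand": 0.5},{"delta_pos": [0,0.08,0.7],"rotation": [0,0,0],"hand": 0.5},{"delta_pos": [0,0.08,0.7],"rotation": [0,0,0],"hand": 0.5}])

```text
t: 7.9
position: [0.4018, -0.0003, 0.2941]
eef_rot: [[0.378, 0.894, 0.241], [0.749, -0.448, 0.489], [0.545, -0.004, -0.839]]
ft_force: [0.4, 0.5, -1.1]
finger_gap: 0.0122
gripper_force: 40.0
```

```bash
python3 -c "
from go import *
s=state()"
```

```text
t 7.9 q [ 0.6511  0.5484 -0.7634  2.3016 -0.7429  0.2173  0.2621] p [ 0.4018 -0.0003  0.2941] F_strip [-0.0943 -0.1145 -1.199 ] T [-0.6388  0.3208  0.0148] eye_strip_mm [ 0.2047 -3.374  38.3101] rot_err [-0.0036 -0.0003 -0.0021] gap 0.01221633755920672 39.99836325645447
```

Call:
arm_command(plan=[{"delta_pos": [0,0,0.25],"rotation": [0,0,0],"hand": 0.5},{"delta_pos": [0,0,0.5],"rotation": [0,0,0],"hand": 0.5},{"delta_pos": [0,0,0.75],"rotation": [0,0,0],"hand": 0.5},{"delta_pos": [0,0,1],"rotation": [0,0,0],"hand": 0.5},{"delta_pos": [0,0,1.2],"rotation": [0,0,0],"hand": 0.5},{"delta_pos": [0,0,1.2],"rotation": [0,0,0],"hand": 0.5}])

```text
t: 8.65
position: [0.4047, 0.0056, 0.2839]
eef_rot: [[0.378, 0.894, 0.241], [0.749, -0.448, 0.489], [0.545, -0.004, -0.838]]
ft_force: [0.2, -0.1, -0.8]
finger_gap: 0.0123
gripper_force: 40.0
```

```bash
python3 -c "
from go import *
s=state()"
```

```text
t 8.65 q [ 0.6369  0.5805 -0.7758  2.3064 -0.7512  0.1733  0.2666] p [0.4047 0.0056 0.2839] F_strip [-0.4437 -0.1806 -0.7001] T [-0.6077  0.2605 -0.0196] eye_strip_mm [ 0.2255 -3.2823 26.2192] rot_err [-0.0038 -0.0003 -0.0021] gap 0.012346663026963571 39.998579621315
```

Run:
```python
from plant import eyes
import cv2
T=eyes.snapshot("top")["color"]
cv2.imwrite("pics/c5.png",cv2.resize(T[205:250,170:215,::-1],(540,540),interpolation=cv2.INTER_CUBIC))
```

```text
(no output)
```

View pics/c5.png

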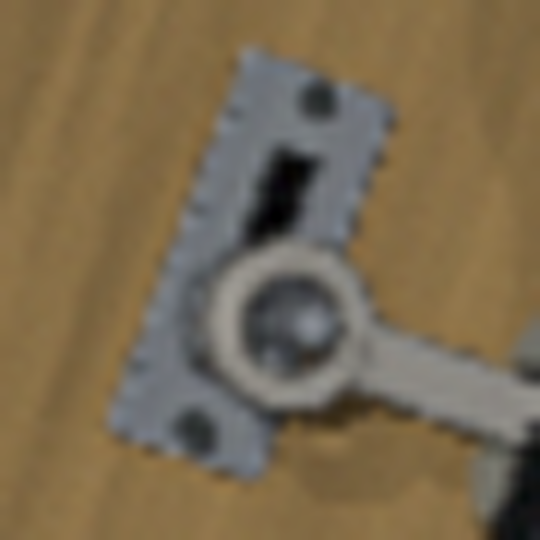

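Call:
arm_command(plan=[{"delta_pos": [0,0,0.25],"rotation": [0,0,0],"hand": 0.5},{"delta_pos": [0,0,0.5],"rotation": [0,0,0],"hand": 0.5},{"delta_pos": [0,0,0.75],"rotation": [0,0,0],"hand": 0.5},{"delta_pos": [0,0,1],"rotation": [0,0,0],"hand": 0.5},{"delta_pos": [0,0,1.2],"rotation": [0,0,0],"hand": 0.5},{"delta_pos": [0,0,1.2],"rotation": [0,0,0],"hand": 0.5}])

```text
t: 9.45
position: [0.4076, 0.0114, 0.2739]
eef_rot: [[0.378, 0.894, 0.241], [0.749, -0.448, 0.489], [0.545, -0.004, -0.838]]
ft_force: [0.2, 0.4, -1.3]
finger_gap: 0.0123
gripper_force: 40.0
```

```bash
python3 -c "
from go import *
s=state()"
```

```text
t 9.45 q [ 0.6234  0.613  -0.7885  2.3102 -0.7583  0.1295  0.2706] p [0.4076 0.0114 0.2739] F_strip [-0.388  -0.0215 -1.3488] T [-0.5853  0.2522  0.0004] eye_strip_mm [ 0.2112 -3.2684 14.2379] rot_err [-0.0037 -0.0003 -0.0021] gap 0.012293681408435252 39.99849200248718
```

The peg nose at (310,325) is inside the ring hole, centred at (293,325). Now the last few millimetres, slowly.

Call:
arm_command(plan=[{"delta_pos": [0,0,0.1],"rotation": [0,0,0],"hand": 0.5},{"delta_pos": [0,0,0.2],"rotation": [0,0,0],"hand": 0.5},{"delta_pos": [0,0,0.3],"rotation": [0,0,0],"hand": 0.5},{"delta_pos": [0,0,0.4],"rotation": [0,0,0],"hand": 0.5},{"delta_pos": [0,0,0.45],"rotation": [0,0,0],"hand": 0.5},{"delta_pos": [0,0,0.5],"rotation": [0,0,0],"hand": 0.5},{"delta_pos": [0,0,0.5],"rotation": [0,0,0],"hand": 0.5}])

```text
t: 10.32
position: [0.4088, 0.0138, 0.2698]
eef_rot: [[0.378, 0.894, 0.241], [0.749, -0.448, 0.489], [0.545, -0.004, -0.839]]
ft_force: [0.2, 0.4, 0.5]
finger_gap: 0.0122
gripper_force: 40.0
```

```bash
python3 -c "
from go import *
s=state()"
```

```text
t 10.325 q [ 0.618   0.6263 -0.7936  2.3115 -0.7614  0.1116  0.2727] p [0.4088 0.0138 0.2698] F_strip [ 0.645  -0.0159  0.2264] T [-0.6044  0.2307 -0.0512] eye_strip_mm [ 0.1885 -3.3329  9.362 ] rot_err [-0.0034 -0.0002 -0.0021] gap 0.0121730530160966 39.9983811378479
```

Call:
arm_command(plan=[{"delta_pos": [0,0,0.04],"rotation": [0,0,0],"hand": 0.5},{"delta_pos": [0,0,0.08],"rotation": [0,0,0],"hand": 0.5},{"delta_pos": [0,0,0.12],"rotation": [0,0,0],"hand": 0.5},{"delta_pos": [0,0,0.12],"rotation": [0,0,0],"hand": 0.5},{"delta_pos": [0,0,0.12],"rotation": [0,0,0],"hand": 0.5}])

```text
t: 10.95
position: [0.4091, 0.0144, 0.2688]
eef_rot: [[0.378, 0.894, 0.241], [0.749, -0.448, 0.489], [0.545, -0.004, -0.839]]
ft_force: [-0.6, 0.2, -1.3]
finger_gap: 0.0122
gripper_force: 40.0
```

```bash
python3 -c "
from go import *
s=state()"
```

```text
t 10.95 q [ 0.6166  0.6295 -0.7949  2.3118 -0.7622  0.1073  0.2732] p [0.4091 0.0144 0.2688] F_strip [-0.7749  0.5885 -1.0863] T [-0.6335  0.2135  0.0474] eye_strip_mm [ 0.2119 -3.3507  8.1829] rot_err [-0.0033 -0.0002 -0.0021] gap 0.012229828020813877 39.99863862991333
```

Call:
arm_command(plan=[{"delta_pos": [0,0,0.04],"rotation": [0,0,0],"hand": 0.5},{"delta_pos": [0,0,0.08],"rotation": [0,0,0],"hand": 0.5},{"delta_pos": [0,0,0.1],"rotation": [0,0,0],"hand": 0.5},{"delta_pos": [0,0,0.1],"rotation": [0,0,0],"hand": 0.5}])

```text
t: 11.45
position: [0.4093, 0.0149, 0.2679]
eef_rot: [[0.378, 0.894, 0.241], [0.749, -0.448, 0.489], [0.545, -0.004, -0.839]]
ft_force: [-0.5, -0.1, -2.0]
finger_gap: 0.0121
gripper_force: 40.0
```

```bash
python3 -c "
from go import *
s=state()"
```

```text
t 11.45 q [ 0.6155  0.6324 -0.7959  2.312  -0.7628  0.1037  0.2737] p [0.4093 0.0149 0.2679] F_strip [-1.3709  0.43   -1.4936] T [-0.6255  0.2449 -0.0217] eye_strip_mm [ 0.1988 -3.3242  7.1529] rot_err [-0.0034 -0.0003 -0.0021] gap 0.012063449443612432 39.998465180397034
```

Call:
arm_command(plan=[{"delta_pos": [0,0,0.04],"rotation": [0,0,0],"hand": 0.5},{"delta_pos": [0,0,0.08],"rotation": [0,0,0],"hand": 0.5},{"delta_pos": [0,0,0.1],"rotation": [0,0,0],"hand": 0.5},{"delta_pos": [0,0,0.1],"rotation": [0,0,0],"hand": 0.5}])

```text
t: 11.95
position: [0.4095, 0.0153, 0.2671]
eef_rot: [[0.378, 0.894, 0.241], [0.749, -0.448, 0.489], [0.545, -0.004, -0.839]]
ft_force: [0.7, -1.9, -0.1]
finger_gap: 0.0122
gripper_force: 40.0
```

```bash
python3 -c "
from go import *
s=state()"
```

```text
t 11.95 q [ 0.6145  0.635  -0.7969  2.3123 -0.7635  0.1002  0.2741] p [0.4095 0.0153 0.2671] F_strip [-1.1951 -1.4652  0.7058] T [-0.5903  0.257   0.0381] eye_strip_mm [ 0.1706 -3.3226  6.2044] rot_err [-0.0033 -0.0002 -0.0022] gap 0.012183051686508928 39.99933421611786
```

Call:
arm_command(plan=[{"delta_pos": [0,0,0.04],"rotation": [0,0,0],"hand": 0.5},{"delta_pos": [0,0,0.08],"rotation": [0,0,0],"hand": 0.5},{"delta_pos": [0,0,0.1],"rotation": [0,0,0],"hand": 0.5},{"delta_pos": [0,0,0.1],"rotation": [0,0,0],"hand": 0.5}])

```text
t: 12.45
position: [0.4098, 0.0157, 0.2663]
eef_rot: [[0.378, 0.894, 0.241], [0.749, -0.448, 0.488], [0.545, -0.004, -0.839]]
ft_force: [-2.7, -2.8, 2.0]
finger_gap: 0.0122
gripper_force: 40.0
```

```bash
python3 -c "
from go import *
s=state()"
```

```text
t 12.45 q [ 0.6134  0.6377 -0.7978  2.3125 -0.7642  0.0966  0.2747] p [0.4098 0.0157 0.2663] F_strip [-1.961   1.145   3.6938] T [-0.5881  0.2966  0.0124] eye_strip_mm [ 0.0836 -3.3651  5.2261] rot_err [-0.0032 -0.0001 -0.0023] gap 0.012232872895487067 40.00051975250244
```

Call:
arm_command(plan=[{"delta_pos": [0,0,0.04],"rotation": [0,0,0],"hand": 0.5},{"delta_pos": [0,0,0.06],"rotation": [0,0,0],"hand": 0.5},{"delta_pos": [0,0,0.06],"rotation": [0,0,0],"hand": 0.5}])

```text
t: 12.82
position: [0.4099, 0.016, 0.2657]
eef_rot: [[0.378, 0.894, 0.241], [0.749, -0.448, 0.488], [0.545, -0.004, -0.839]]
ft_force: [-2.6, -4.1, 2.9]
finger_gap: 0.0122
gripper_force: 40.0
```

Run:
```python
from go import *
from plant import eyes
import cv2
s=state()
T=eyes.snapshot("top")["color"]
cv2.imwrite("pics/c6.png",cv2.resize(T[205:250,170:215,::-1],(540,540),interpolation=cv2.INTER_CUBIC))
```

```text
t 12.825 q [ 0.6127  0.6394 -0.7984  2.3127 -0.7646  0.0943  0.275 ] p [0.4099 0.016  0.2657] F_strip [-2.4611  0.5135  5.0052] T [-0.7459  0.3054  0.0458] eye_strip_mm [ 0.0576 -3.375   4.5928] rot_err [-0.0032 -0.     -0.0022] gap 0.012152456766395588 40.001606941223145
```

View pics/c6.png

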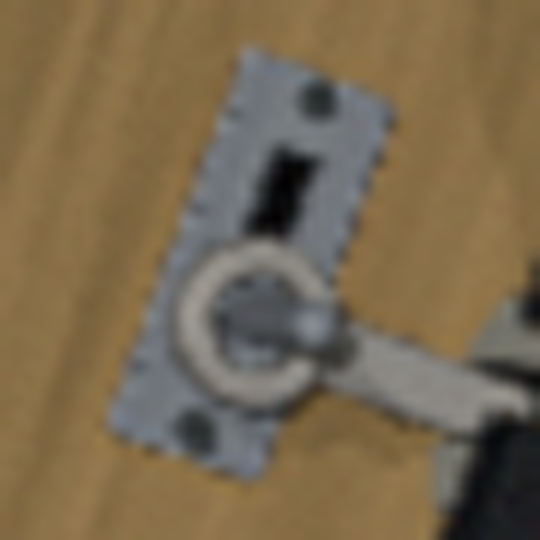

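The ring is down around the peg's foot, with its hole at (258,325) and the nose at (315,325). The contact force is about 6 N and rises as I push. I'll release and back off.

Call:
arm_command(plan=[{"delta_pos": [0,0,0],"rotation": [0,0,0],"hand": 0.5},{"delta_pos": [0,0,-0.05],"rotation": [0,0,0],"hand": 0.5},{"delta_pos": [0,0,-0.05],"rotation": [0,0,0],"hand": 2},{"delta_pos": [0,0,-0.05],"rotation": [0,0,0],"hand": 4},{"delta_pos": [0,0,-0.05],"rotation": [0,0,0],"hand": 4},{"delta_pos": [0,0,-0.05],"rotation": [0,0,0],"hand": 4},{"delta_pos": [0,0,-1],"rotation": [0,0,0],"hand": 4},{"delta_pos": [0,0,-3],"rotation": [0,0,0],"hand": 4},{"delta_pos": [0,0,-6],"rotation": [0,0,0],"hand": 4},{"delta_pos": [0,0,-10],"rotation": [0,0,0],"hand": 4},{"delta_pos": [0,0,-13],"rotation": [0,0,0],"hand": 4},{"delta_pos": [0,0,-13],"rotation": [0,0,0],"hand": 4},{"delta_pos": [0,0,-13],"rotation": [0,0,0],"hand": 4}])

```text
t: 14.5
position: [0.3783, -0.0471, 0.3745]
eef_rot: [[0.378, 0.894, 0.241], [0.749, -0.448, 0.489], [0.545, -0.004, -0.839]]
ft_force: [0.5, -0.3, -1.1]
finger_gap: 0.0401
gripper_force: 0.0
```

Run:
```python
from go import *
from plant import eyes
import cv2
s=state()
S=eyes.snapshot("scene")["color"];T=eyes.snapshot("top")["color"]
W=np.zeros((600,800,3),np.uint8)
W[:,:400]=cv2.resize(S[125:215,205:265,::-1],(400,600),interpolation=cv2.INTER_CUBIC)
W[:,400:]=cv2.resize(T[190:295,170:240,::-1],(400,600),interpolation=cv2.INTER_CUBIC)
cv2.imwrite("pics/c7.png",W)
```

```text
t 14.5 q [ 0.7865  0.3251 -0.6854  2.2321 -0.6697  0.5701  0.2362] p [ 0.3783 -0.0471  0.3745] F_strip [-0.6304 -0.634  -0.8808] T [-0.5159  0.2074  0.0059] eye_strip_mm [  0.1096  -3.2253 134.2966] rot_err [-0.0039 -0.     -0.0019] gap 0.04013735049589444 0.0
```

View pics/c7.png

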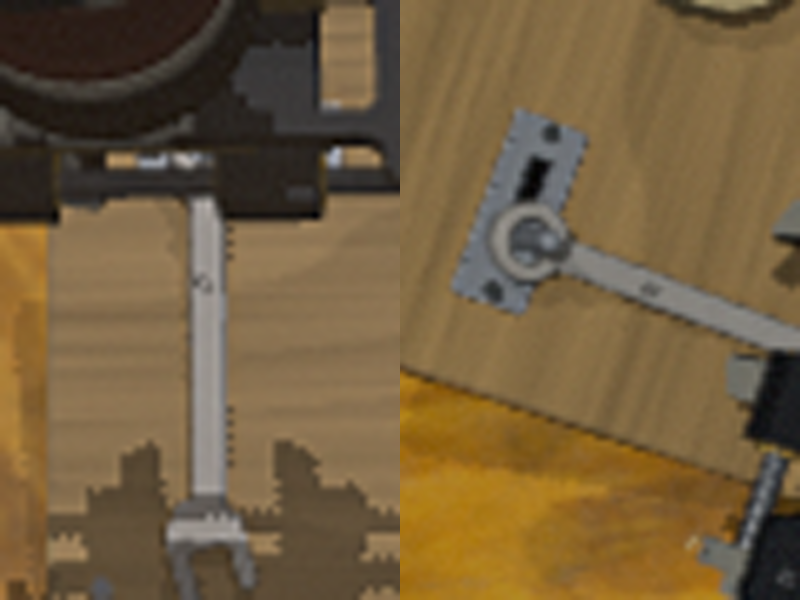

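Both views show the wrench hanging with its ring on the peg at (530,240) and the jaw down the slope at (210,530). The gripper is clear.

```bash
python3 -c "
from plant import ticket
print(ticket.job_done())"
```

```text
the job is handed in; nothing more can be done
None
```

The wrench hangs by its ring on the free peg, jaw end down the slope and same face out. The job is handed in, but no verdict came back; I judged the ring seated by the contact force (about 6 N) and the pictures.

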